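# Lock the jack screw of a specimen press with its jam nut

### The job

Tighten the locknut of the little blue screw jack clockwise until it stops, without letting the jack's screw turn: first drop the open-ended spanner over the flats on top of the screw, its handle on the jack's rest beside the stop pin, so that it holds the screw, and leave it there while you turn the locknut by its arm. Then lift the spanner off and lay it flat across both bars of the wooden tool rest again, roughly in the middle. Leave the other things on the bench where they are.

Things in the scene. Friction and masses are not known exactly. Their poses are not given: they have to be found in the camera images.
- press: Blue screw jack, fixed to the bench: steel base plate 270 x 150 x 12 mm (x from -195 to +75 mm), round blue body 90 mm across up to 62 mm, then the locknut and the upright screw. Origin: on the screw's axis at bench height. A column on its -x side carries the rest. The screw's and nut's axes match the jack's when their joints read 0.
- rest_top (a point): Centre of the rest, a level ledge 32 (x) x 62 mm, 100 mm above the bench, level with the shoulder under the jaws, 140 mm from the screw axis to the jack's -x. The spanner handle lies on it. An upright stop pin 12 mm thick, top 136 mm above the bench, axis 23 mm to the jack's +y of this point, stops the handle when the screw tries to turn clockwise. Axes as the jack.
- screw_tang (a point): Centre of the tang, the flat-sided top of the screw, 110 mm above the bench. It is 46 mm long (x), 34 mm wide over its two flats (y), and stands on a round shoulder 60 mm across (top at 100 mm) up to 124 mm; the top 4 mm of the flats are chamfered 4 mm. It turns with the screw; its x points away from the rest (within 3 degrees at the start).
- screw_pointer (a point): Tip of the white mark on the rim of the shoulder, 45 mm from the screw axis along the screw's x, 96 mm above the bench: it shows the screw's setting, which is spoilt by a turn of more than about 12 degrees. The spanner's play (4 degrees) and the gap to the stop pin (2 to 4 degrees) are within that.
- screw (a joint): Turn of the screw in the jack, rad, clockwise from above positive; -0.03 to 0 at the start. It turns more easily (0.07 N m) than the locknut does on it, so an unheld screw turns along with the locknut.
- locknut (a joint): Turn of the locknut relative to the screw, rad, clockwise from above positive: 0 to 0.35 at the start, 1.3 = fully tight, a hard stop. It takes about 0.3 N m (3 N at the arm's handle) and stays where it is left.
- nut_handle (a point): On the axis of the upright handle of the locknut's arm, 110 mm above the bench: a steel rod 18 mm across, 66 to 130 mm high, 100 mm from the screw axis, joined by a 12 mm bar at 72 mm height to the hexagon nut (76 mm over corners, 62 to 82 mm high). With both joints 0 it is 45 degrees counter-clockwise of the jack's +x; it swings clockwise past +x, away from the rest.
- spanner_grip (a point): Middle of the grip and centre of mass (within 5 mm) of the open-ended steel spanner (0.35 to 0.6 kg), half-way up. 14 mm thick, 225 mm long; handle 24 mm wide, from 24 mm ahead of this point to 124 mm behind. x points to the jaws, z up. At the start it lies flat across the bars of the tool rest, this point 37 mm above the bench.
- spanner_jaw (a point): Centre of the spanner's jaw opening, half-way up, 75 mm ahead of spanner_grip. The gap is 37 mm wide (y) between prongs 15 mm wide; the prongs end 26 mm ahead, the gap is closed 27 mm behind. Seated, this point is on the screw axis and the prongs lie on the shoulder: 107 mm above the bench. Axes as spanner_grip.
- spanner_tail (a point): Point on the handle's centre line, half-way up, 65 mm behind spanner_grip (140 mm behind the jaw centre): it lies over rest_top when the spanner is on the screw.
- toolrest: Wooden tool rest, fixed: a plywood base 170 (x) x 120 x 8 mm with two wooden cross bars 18 mm wide along its y, at x = -60 and +60 mm, tops 30 mm above the bench. Origin: centre of the base's underside. The spanner lies along its x. It and the jack stand side by side, either one on the left.
- balance: Bystander: white bench balance 130 x 190 x 53 mm, origin under its centre.
- case: Bystander: closed black instrument case 130 x 200 x 45 mm, origin under its centre.
- notebooks: Bystander: two blue notebooks in a pile, 150 x 110 x 28 mm, origin under the centre.
- mould: Bystander: dark steel specimen mould, 88 mm across, 82 mm high, origin under its centre.
Things that resemble listed ones, but are neither listed nor needed, are in the scene too. Several things have the shape of the toolrest; the one meant has the colours described above. Of the things that look like the part that bears spanner_grip, the larger one is meant.

How it is judged (in metres and radians):
On the way, in this order (a step that is already met when the one before it is completed fails the run):
1. the spanner is seated on the flats of the screw, flat on the shoulder, its handle on the rest (horizontal distance between spanner_jaw and screw_tang below 0.01 m and z of spanner_jaw in the frame of screw_tang between -0.008 and 0.003 m and angle between spanner_jaw's own z axis and vertical below 0.12 rad and horizontal distance between spanner_tail and rest_top below 0.035 m), for 0.2 s.
2. the locknut is tight while the spanner is still seated on the screw (all of step 1 and value of joint locknut above 1.25 rad), for 0.2 s.
At the end, for the whole second after the job is handed in: Locknut tight (joint above 1.25 of 1.3 rad); screw within 12 degrees of its starting angle; spanner lying still and flat across both bars of the tool rest, its grip point within 45 mm of the middle along and across, within 28 degrees of the rest's long direction (x of spanner_grip in the frame of toolrest between -0.045 and 0.045 m and y of spanner_grip in the frame of toolrest between -0.045 and 0.045 m and z of spanner_grip in the frame of toolrest between 0.03 and 0.043 m and angle between spanner_grip's own z axis and vertical below 0.1 rad and angle between the x axis of spanner_grip and the x axis of toolrest, either way round below 0.5 rad and linear speed of spanner below 0.02 m/s and value of joint locknut above 1.25 rad and distance of screw_pointer from where it was at the start of the episode below 0.0095 m); the robot touches nothing.
It fails at once if the screw is turned by more than 12 degrees from its starting angle (not (distance of screw_pointer from where it was at the start of the episode below 0.0095 m)).
It fails at once if the balance is moved by more than 20 mm (distance of balance from where it was at the start of the episode above 0.02 m).
It fails at once if the case is moved by more than 20 mm (distance of case from where it was at the start of the episode above 0.02 m).
It fails at once if the notebooks is moved by more than 20 mm (distance of notebooks from where it was at the start of the episode above 0.02 m).
It fails at once if the mould is moved by more than 20 mm (distance of mould from where it was at the start of the episode above 0.02 m).
It also fails if it takes over 72 s, if anything falls off the work surface, if the arm or the gripper's body presses on something with over 40 N, if the wrist force passes 120 N, or if a joint passes its speed limit or range.

### The arm

A 6-joint arm with a two-finger parallel gripper is mounted at the origin on the work surface. World frame = base frame: x ahead of the robot, y to its left, z up, the work surface at z = 0. Lengths are in mm, angles in rad, forces in N, time in s.
With the tool pointing down it reaches from about 400 to 925 mm from the base axis. Payload 12.5 kg.
Tool frame: the origin (TCP) lies on the centre line of the jaws, within the pads' length; the fingertips stand 14 mm ahead of it and the grasp point (between the pads) lies 5 mm behind it; z points along the fingers, y is the line along which they close (so a half turn about z gives the same grasp; the last joint's range is limited). The gripper opens to 95 mm and grips with 3 to 60 N. Pads are 20 mm wide; open, the fingers measure 119 mm over their backs; the gripper's body (75 mm by 180 mm) begins 59 mm behind the grasp point.
Start: joints at [1.136, 0.491, 1.559, -0, 1.092, -0.106], TCP at [201.8, 591.542, 228.661] pointing down, gripper open.
Joint ranges: [-3.1, 3.1], [-0.84, 2.19], [0.05, 2.79], [-1.13, 4.28], [0.06, 2.93], [-2.69, 2.69]. Speed limits (rad/s): [2.22, 2.22, 2.79, 3.14, 3.14, 3.14].

### API

Orientations are given as a unit quaternion [x, y, z, w].
In Python, from plant import env gives the robot as it stands.
- The arm moves only by the tool jog_arm, never from a script. Its arguments are lists of equal length, an entry for each row: "translation": the shift along the tool's x, y, z normalised to -1 to 1, where 1 is 0.03 m, a list of three; "turn": the turn, a rotation vector about the tool's x, y, z normalised to -1 to 1, where 1 is 180 degrees, a list of three; "hand": the gripper's target within -1 to 1 (fully open at 1, half-way at 0, shut at -1). In form: {"translation": [[x, y, z], ...], "turn": [[ax, ay, az], ...], "hand": [hand, ...]}. A call has 1 to 20 rows; each row shifts and turns the commanded pose from where the row before left it, along the tool's axes as they then stand; what a row does not reach is not made up. A row lasts 1/10 s, in which the tool goes at most 50 mm and 8.59 degrees, less where a joint would pass 70% of its speed; a pose out of reach is approached as far as the arm can. A call with a number of a shift or a turn outside -1 to 1 is refused whole. A call with a gripper value outside its range is refused whole. The fingers move at their own pace and stop on an object; the grip force is fixed at half the most. Time passes only in rows, so rows that do not move let the fingers close. It gives the time, the measured TCP pose, the force, the opening and the grip force at its end, in the units of the state.
- env.observe(): the state, without advancing time (a new reading comes with each control period).
- env.snapshot(name): name is "scene" or "side" or "wrist"; returns a dict with "pixels" (480x640x3 uint8, red, green, blue), "z_map" (480x640 float32, mm along the optical axis (not along the pixel's ray), 0 where there is no reading), "mtx" (3x3 intrinsics, pixels), "extrinsics" (4x4, takes a point from camera to world coordinates). Camera axes: x right, y down, z forward; pixel columns grow to the right and rows downward; lengths in mm; the calibration is good to about 2 mm. A picture is of the moment at which its call begins.
- env.job_done(): hands the job in; it is judged then, once.
Trained networks look in a picture, given as the dict that the camera call returned (one of the last four; its "shot" number tells which), for a name from the list of things; names that differ only in an ending like _2 or _b are one class to them, and where a whole thing is asked for, a point or a joint stands for the part that bears it (a point fixed in the world has none). Each returns a list of dicts, best first, with "p" (0 to 1); they miss things now and then, are a little off and sometimes report something else, mostly with a low value. They report only what shows in the picture. A call takes as long as a camera call. They do not tell look-alikes from the thing itself.
- env.spot_in(picture, label): "box" ([left, top, width, height] in pixels, round what is visible of it).
The state is a dict: "time_s": time; "joints": joint angles; "qd": joint speeds; "joint_torque": joint torques, N m; "tool_pos": TCP position; "orientation": TCP orientation; "ft_force": force on the tool from outside, world axes, zero at the start; "moment": the same for the moment, N m; "opening": finger opening in mm; "gripper_force": force on a finger pad.
Only numpy, scipy, OpenCV 4.12 (cv2) and the standard library are available. Lean on these libraries where they do the work, as an engineer would, in place of code of your own. Each camera call takes 0.05 s, during which the arm holds its last target. There are 200 camera calls.

## Working session

There is one attempt and no reset: what is moved stays moved. The work goes in short steps, Python scripts to look and compute and a tool call to move; the robot and the scene stay as the last step left them, time stands still between calls to the robot, and variables do not carry over. Pictures are saved under pics/ and viewed, at most 10 in all, crops included, and the job is handed in when it is done.

Besides the shell and the picture viewer there is one more tool, called after "Call:" as a command line: name --argument value ..., lists and objects as JSON in quotes. jog_arm: Moves the arm, as the interface text tells. Its arguments: {"type":"object","properties":{"translation":{"type":"array","items":{"type":"array","items":{"type":"number"}}},"turn":{"type":"array","items":{"type":"array","items":{"type":"number"}}},"hand":{"type":"array","items":{"type":"number"}}},"required":["translation","turn","hand"]}

```bash
mkdir -p pics; cat > h.py <<'E'
import numpy as np, cv2
from plant import env
def cloud(s):
    z=s["z_map"];K=s["mtx"];T=s["extrinsics"]
    v,u=np.mgrid[:480,:640]
    P=np.stack([(u-K[0,2])/K[0,0]*z,(v-K[1,2])/K[1,1]*z,z],-1)
    W=P@T[:3,:3].T+T[:3,3]; W[z<=0]=np.nan
    return W
def save(s,n): cv2.imwrite(f"pics/{n}.png",s["pixels"][...,::-1])
E
python3 - <<'E'
from h import *
for c in ["scene","side"]:
    s=env.snapshot(c);save(s,c);W=cloud(s);np.save(c+".npy",W);np.save(c+"_px.npy",s["pixels"])
    print(c,s["extrinsics"][:3,3].round(), s["mtx"][0,0])
    for l in ["press","spanner_grip","toolrest","nut_handle","screw_pointer","balance","case","notebooks","mould"]:
        for d in env.spot_in(s,l)[:4]:
            b=d["box"];x,y=int(b[0]+b[2]/2),int(b[1]+b[3]/2)
            print(l,round(d["p"],2),np.round(b),W[min(y,479),min(x,639)].round())
o=env.observe();print(o["tool_pos"],o["orientation"],o["opening"],o["time_s"])
E
```

```text
scene [1252. -562. 1001.] 462.0021768715122
press 0.81 [215. 224.  91.  97.] [ 531. -166.   99.]
spanner_grip 0.95 [319. 228.  65.  36.] [570. 125.  40.]
spanner_grip 0.83 [400. 269.  44.  44.] [804. 179.   9.]
toolrest 0.87 [302. 182.  58.  37.] [338. 243.   7.]
toolrest 0.64 [320. 228.  64.  52.] [570. 131.   7.]
toolrest 0.26 [215. 224.  92.  96.] [ 529. -162.   99.]
nut_handle 0.73 [256. 262.  52.  24.] [ 541. -104.   60.]
nut_handle 0.57 [254. 253.  56.  35.] [533. -99.  62.]
balance 0.96 [316. 283.  85.  76.] [786. -50.  52.]
case 0.6 [411. 201.  77.  53.] [704. 407.  46.]
case 0.35 [312. 225.  73.  42.] [561. 121.  40.]
notebooks 0.87 [120. 313.  65.  66.] [ 502. -475.   27.]
mould 0.83 [397. 173.  31.  34.] [520. 440.  61.]
mould 0.33 [255. 255.  55.  32.] [ 534. -100.   59.]
side [ 305. -971.  936.] 543.6143214880167
press 0.65 [241. 250. 125. 102.] [484. -85.  12.]
spanner_grip 0.65 [366. 212.  51.  10.] [799. 176.  11.]
spanner_grip 0.56 [276. 216.  75.  35.] [559. 123.  42.]
spanner_grip 0.56 [311. 251.  45.  57.] [ 541. -141.  121.]
toolrest 0.88 [282. 222.  74.  42.] [574. 118.   9.]
toolrest 0.68 [188. 201.  69.  47.] [332. 269.   8.]
nut_handle 0.58 [313. 251.  43.  62.] [ 541. -150.  124.]
screw_pointer 0.6 [312. 249.  43.  62.] [ 539. -148.  125.]
balance 0.97 [370. 230.  74.  67.] [750. -62.  53.]
balance 0.59 [312. 250.  46.  62.] [ 544. -146.  122.]
balance 0.26 [273. 214.  80.  37.] [559. 123.  42.]
case 0.89 [306. 148.  49.  46.] [682. 404.  44.]
case 0.67 [242. 251. 126. 104.] [487. -95.  15.]
notebooks 0.69 [301. 412.  99.  65.] [ 483. -472.   27.]
notebooks 0.67 [270. 214.  82.  38.] [552. 127.  44.]
mould 0.57 [314. 251.  44.  62.] [ 542. -153.  123.]
mould 0.56 [252. 150.  32.  39.] [496. 437.  61.]
mould 0.46 [313. 251.  41.  57.] [ 541. -141.  121.]
[201.80989888 591.54827711 228.67558479] [1.63677888e-01 9.86513834e-01 6.17653756e-05 1.91966217e-05] 95.07427366507132 1.0
```

```bash
python3 - <<'E'
from h import *
a=np.load("scene_px.npy")[...,::-1][160:400,180:500]
b=np.load("side_px.npy")[...,::-1][180:380,180:460]
cv2.imwrite("pics/v1.png",cv2.resize(a,None,fx=2.5,fy=2.5,interpolation=cv2.INTER_CUBIC))
cv2.imwrite("pics/v2.png",cv2.resize(b,None,fx=2.8,fy=2.8,interpolation=cv2.INTER_CUBIC))
# top-down height map from both clouds around the jack and toolrest, 2mm
W=np.vstack([np.load(f+".npy").reshape(-1,3) for f in("scene","side")])
C=np.vstack([np.load(f+"_px.npy").reshape(-1,3) for f in("scene","side")])
m=np.isfinite(W).all(1)&(W[:,2]>2);W=W[m];C=C[m]
im=np.full((600,700,3),60,np.uint8)
o=np.argsort(W[:,2]);W=W[o];C=C[o]
# rows: x from 750 down; cols: y from 250 down to -300
for w,c in zip(W,C):
    r=int((750-w[0])*1.25);q=int((270-w[1])*1.25)
    if 0<=r<597 and 0<=q<697: im[r-1:r+2,q-1:q+2]=c[::-1]
cv2.imwrite("pics/top.png",im)
E
```

```text
(no output)
```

View pics/v1.png

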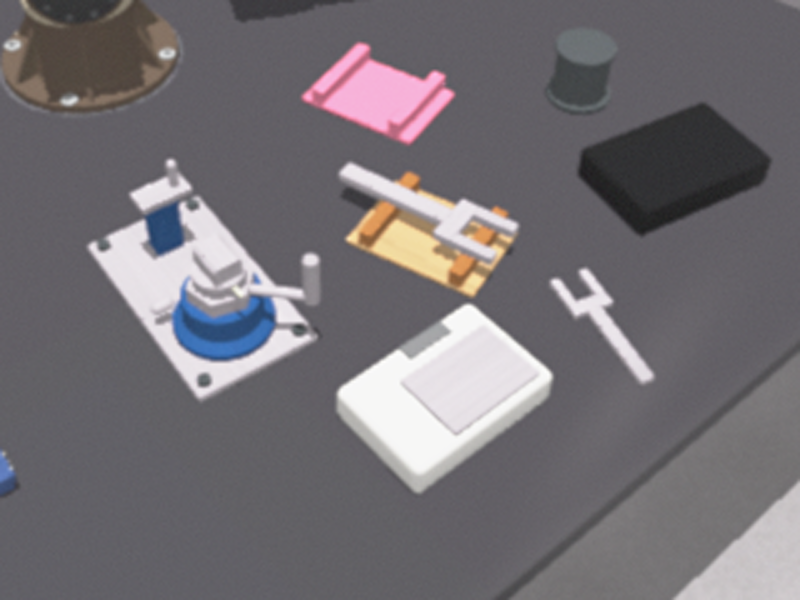

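View pics/v2.png

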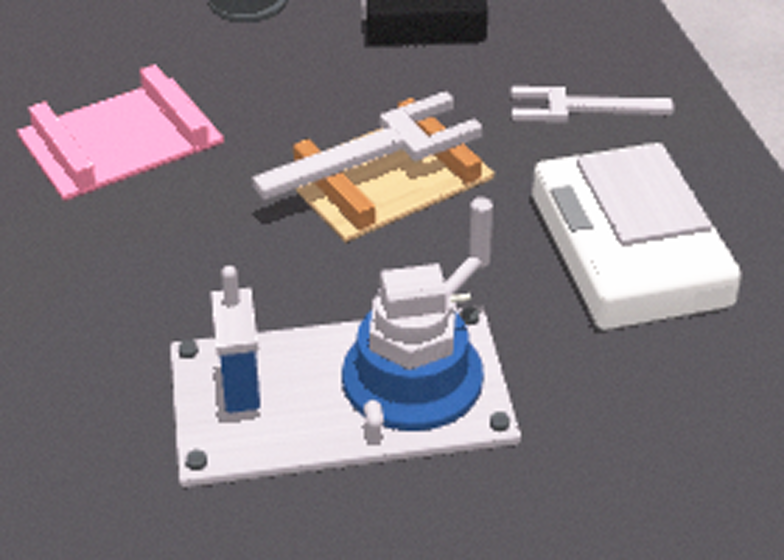

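View pics/top.png

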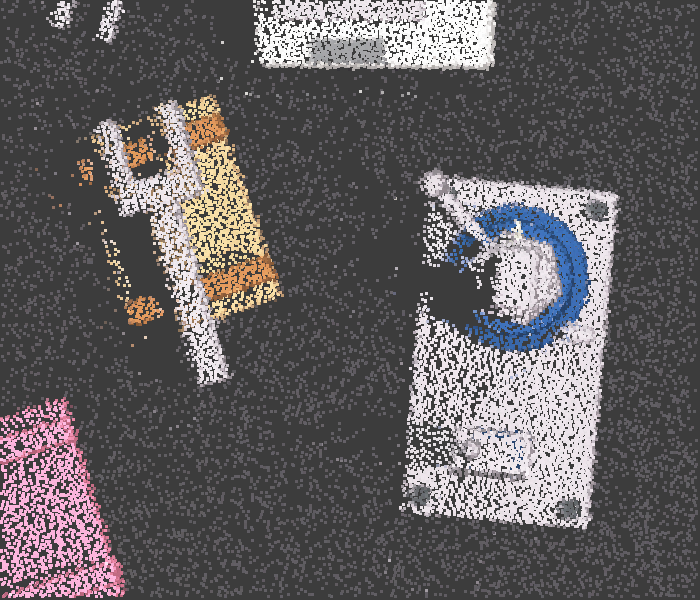

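The pictures show the jack at lower left, with its rest and pin on the robot side and the nut handle ccw of +x. The large spanner lies on the orange-barred rest with its jaws pointing to +x (v1 centre 430,210). A smaller look-alike lies at (600,325) and a pink rest at (380,90). Next I'll fit the poses.

```bash
cat >> h.py <<'E'
def rect(Q):
    (c,s,a)=cv2.minAreaRect(Q[:,:2].astype(np.float32))
    if s[0]<s[1]: a+=90; s=s[::-1]
    return np.round(c,1),np.round(s,1),round((a+90)%180-90,2)
def sel(W,x0,x1,y0,y1,z0,z1):
    W=W.reshape(-1,3)
    with np.errstate(invalid="ignore"):
        return W[(W[:,0]>x0)&(W[:,0]<x1)&(W[:,1]>y0)&(W[:,1]<y1)&(W[:,2]>z0)&(W[:,2]<z1)]
E
python3 - <<'E'
from h import *
for c in["scene","side"]:
    W=np.load(c+".npy")
    for n,b in dict(tang=(500,590,-190,-110,120,130),shoulder=(490,590,-190,-100,97,103),rest=(360,430,-170,-60,96,104),pin=(360,430,-170,-60,108,142),handle=(560,640,-110,-50,105,140),base=(310,640,-260,-40,8,16),spn=(430,690,60,220,38,50),bars=(430,690,20,240,26,33),pl=(430,690,20,240,5,11)).items():
        Q=sel(W,*b)
        if len(Q)>4: print(c,n,len(Q),rect(Q),"med",np.median(Q,0).round(1),"zmax",Q[:,2].max().round(1))
E
```

```text
scene tang 163 (array([ 528.5, -142.6]), array([48.2, 34.2]), -4.56) med [ 528.8 -143.   123.6] zmax 127.4
scene shoulder 108 (array([ 530.2, -143.2]), array([59.3, 58.6]), 43.72) med [ 542.4 -154.    99.7] zmax 102.7
scene rest 173 (array([ 388.9, -123.3]), array([62.6, 35.8]), 84.9) med [ 392.5 -126.    99.6] zmax 103.4
scene pin 36 (array([ 392.5, -107.1]), array([12. , 10.8]), -14.03) med [ 394.8 -108.1  125.6] zmax 138.3
scene handle 67 (array([604.2, -76.4]), array([17.1, 16.1]), -42.38) med [606.  -78.8 125.5] zmax 132.5
scene base 1867 (array([ 468.8, -136.6]), array([273. , 150.3]), -4.84) med [ 443.5 -161.4   11.7] zmax 16.0
scene spn 626 (array([553.6, 132.5]), array([223.4,  72.1]), 14.89) med [585.1 127.9  43.5] zmax 49.8
scene bars 281 (array([558.4, 125.7]), array([217. , 123.2]), 18.93) med [582.3 113.7  29.7] zmax 33.0
scene pl 705 (array([561.6, 127.7]), array([255.3, 214.7]), 1.55) med [580.9 108.2   7.8] zmax 11.0
side tang 233 (array([ 526.7, -144.1]), array([46.2, 34.3]), -2.46) med [ 526.9 -145.5  124.1] zmax 128.2
side shoulder 149 (array([ 533.4, -151.8]), array([73.5, 44.4]), -11.03) med [ 524.5 -159.   100.1] zmax 103.0
side rest 283 (array([ 388.5, -123.7]), array([66.2, 31.8]), 84.96) med [ 387.4 -128.3  100.7] zmax 103.9
side pin 60 (array([ 389.6, -108.3]), array([11.6,  9. ]), -10.86) med [ 389.7 -110.3  127.5] zmax 139.4
side handle 95 (array([602.4, -77. ]), array([19.5, 18.9]), 21.99) med [601.1 -81.5 122.9] zmax 133.7
side base 3544 (array([ 467.6, -137.3]), array([270. , 154.7]), -5.23) med [ 433.7 -158.7   12.5] zmax 16.0
side spn 734 (array([552.5, 127.6]), array([225.7,  72.1]), 17.02) med [573.2 124.5  43.9] zmax 50.0
side bars 293 (array([558.3, 122.5]), array([216.5, 123.9]), 17.81) med [537.3 106.3  30.3] zmax 33.0
side pl 787 (array([550.1, 141.2]), array([243.5, 199.5]), 2.23) med [570.5 103.1   8.2] zmax 11.0
```

Call:
jog_arm --translation '[[0,0,0],[0,0,0],[0,0,0],[0,0,0],[0,0,0]]' --turn '[[0,0,-0.0383],[0,0,-0.0383],[0,0,-0.0383],[0,0,-0.0383],[0,0,-0.0383]]' --hand '[1,1,1,1,1]'

```text
time_s: 1.5
tool_pos: [201.8, 591.5, 228.7]
orientation: [-0.138, 0.99, 0.0, 0.0]
ft_force: [-0.4, 0.3, -0.2]
opening: 95.3
gripper_force: 0.0
```

Call:
jog_arm --translation '[[-0.378,-0.897,-0.1],[-0.378,-0.897,-0.1],[-0.378,-0.897,-0.1],[-0.378,-0.897,-0.1],[-0.378,-0.897,-0.1],[-0.378,-0.897,-0.1],[-0.378,-0.897,-0.1],[-0.378,-0.897,-0.1],[-0.378,-0.897,-0.1],[-0.378,-0.897,-0.1],[-0.378,-0.897,-0.1],[-0.378,-0.897,-0.1],[-0.378,-0.897,-0.1],[-0.378,-0.897,-0.1],[-0.378,-0.897,-0.1],[-0.378,-0.897,-0.1],[-0.378,-0.897,-0.1],[-0.378,-0.897,-0.1],[-0.378,-0.897,-0.1],[-0.378,-0.897,-0.1]]' --turn '[[0,0,0],[0,0,0],[0,0,0],[0,0,0],[0,0,0],[0,0,0],[0,0,0],[0,0,0],[0,0,0],[0,0,0],[0,0,0],[0,0,0],[0,0,0],[0,0,0],[0,0,0],[0,0,0],[0,0,0],[0,0,0],[0,0,0],[0,0,0]]' --hand '[1,1,1,1,1,1,1,1,1,1,1,1,1,1,1,1,1,1,1,1]'

```text
time_s: 3.5
tool_pos: [565.9, 133.3, 288.8]
orientation: [-0.136, 0.991, 0.0, 0.0]
ft_force: [-0.3, 1.0, 0.3]
opening: 95.3
gripper_force: 0.0
```

```bash
cat >> h.py <<'E'
from scipy.spatial.transform import Rotation as R
def pose():
    o=env.observe();q=R.from_quat(o["orientation"]).as_matrix()
    return np.array(o["tool_pos"]),q,np.degrees(np.arctan2(q[1,1],q[0,1])),o
def to(p,ydeg=None):
    """normalised total shift/turn: turn first (in place), then shift; also shift with no turn"""
    t,q,y,o=pose();p=np.array(p,float)
    print("t",round(o["time_s"],2),"tcp",t.round(1),"ydeg",round(y,2),"open",round(o["opening"],1),"F",np.round(o["ft_force"],1),"j",np.round(o["joints"],2))
    d=0
    if ydeg is not None:
        d=-((ydeg-y+180)%360-180); q=q@R.from_rotvec([0,0,np.radians(d)]).as_matrix()
    print("turn norm total",round(d/180,4),"shift norm total (after turn)",((p-t)@q/30).round(3))
E
python3 - <<'E'
from h import *
to((564,133,150),105.5)
s=env.snapshot("wrist");save(s,"w1");W=cloud(s);np.save("w1.npy",W)
print(s["extrinsics"].round(2))
for n,b in dict(spn=(430,690,60,220,38,50),bars=(430,690,20,240,26,33),base=(430,690,20,240,5,11)).items():
    Q=sel(W,*b)
    if len(Q)>4: print(n,len(Q),rect(Q),np.median(Q,0).round(1))
E
```

```text
t 3.5 tcp [565.9 133.3 288.8] ydeg 105.63 open 95.3 F [-0.3  1.   0.3] j [ 0.12  0.37  1.59  0.    1.18 -1.73]
turn norm total 0.0007 shift norm total (after turn) [0.064 0.006 4.628]
[[-2.7000e-01  9.3000e-01  2.7000e-01  4.9053e+02]
 [ 9.6000e-01  2.6000e-01  7.0000e-02  1.1237e+02]
 [ 0.0000e+00  2.8000e-01 -9.6000e-01  4.4381e+02]
 [ 0.0000e+00  0.0000e+00  0.0000e+00  1.0000e+00]]
spn 6875 (array([551.3, 130.8]), array([224.6,  67. ]), 15.98) [564.8 127.5  42.7]
bars 3178 (array([582.6, 133.4]), array([156.8, 120. ]), 18.97) [533.5 134.3  28.7]
base 8774 (array([573.6, 130.4]), array([169.8, 119.8]), 18.91) [561.1 113.2   6.8]
```

View pics/w1.png

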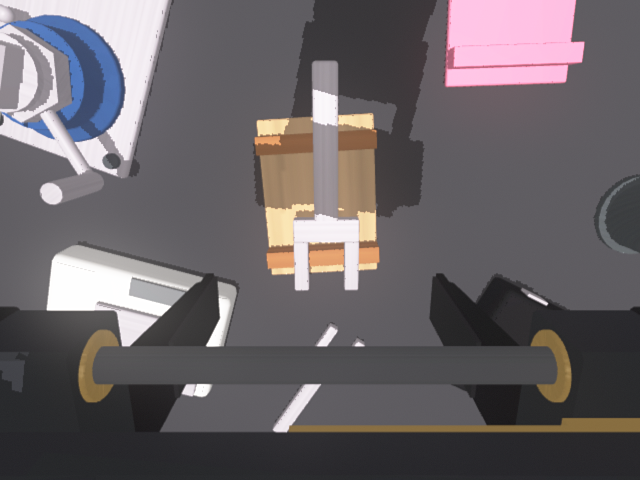

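The wrist view shows the large spanner at px (325,170), its prongs ending at row 290, on the tan and orange rest. Jack handle is at (70,187). Fits agree within about 2 mm, so I'll descend and grasp.

Call:
jog_arm --translation '[[0.076,0.036,0],[0,0,0.85],[0,0,0.85],[0,0,0.85],[0,0,0.85],[0,0,0.85],[0,0,0.85],[0,0,0.85],[0,0,0.85],[0,0,0.6],[0,0,0.6],[0,0,0.3],[0,0,0.26],[0,0,0]]' --turn '[[0,0,-0.002],[0,0,0],[0,0,0],[0,0,0],[0,0,0],[0,0,0],[0,0,0],[0,0,0],[0,0,0],[0,0,0],[0,0,0],[0,0,0],[0,0,0],[0,0,0]]' --hand '[1,1,1,1,1,1,1,1,1,1,1,1,1,1]'

```text
time_s: 4.95
tool_pos: [562.3, 135.2, 31.5]
orientation: [-0.139, 0.99, 0.0, -0.0]
ft_force: [-0.4, -0.2, -0.2]
opening: 95.2
gripper_force: 0.0
```

Call:
jog_arm --translation '[[0,0,0],[0,0,0],[0,0,0],[0,0,0],[0,0,0],[0,0,0],[0,0,0],[0,0,0],[0,0,0],[0,0,0],[0,0,0],[0,0,0]]' --turn '[[0,0,0],[0,0,0],[0,0,0],[0,0,0],[0,0,0],[0,0,0],[0,0,0],[0,0,0],[0,0,0],[0,0,0],[0,0,0],[0,0,0]]' --hand '[-1,-1,-1,-1,-1,-1,-1,-1,-1,-1,-1,-1]'

```text
time_s: 6.15
tool_pos: [562.8, 134.8, 31.8]
orientation: [-0.139, 0.99, 0.0, 0.0]
ft_force: [0.4, -0.7, -0.3]
opening: 23.7
gripper_force: 30.0
```

Call:
jog_arm --translation '[[0,0,-0.3],[0,0,-0.5],[0,0,-0.6],[0,0,-0.6],[0,0,-0.6],[0,0,-0.6],[0,0,-0.6],[0,0,-0.65],[0,0,0],[0,0,0],[0,0,0],[0,0,0]]' --turn '[[0,0,0],[0,0,0],[0,0,0],[0,0,0],[0,0,0],[0,0,0],[0,0,0],[0,0,0],[0,0,0.0278],[0,0,0.0278],[0,0,0.0278],[0,0,0.0278]]' --hand '[-1,-1,-1,-1,-1,-1,-1,-1,-1,-1,-1,-1]'

```text
time_s: 7.35
tool_pos: [562.3, 134.8, 165.7]
orientation: [0.037, 0.999, 0.0, -0.0]
ft_force: [-0.5, 0.3, -3.8]
opening: 23.9
gripper_force: 30.0
```

Call:
jog_arm --translation '[[0.1,-0.3,0],[0.2,-0.6,0],[0.2,-0.6,0],[0.2,-0.6,0],[0.2,-0.6,0],[0.2,-0.6,0],[0.2,-0.6,0],[0.2,-0.6,0],[0.2,-0.6,0],[0.2,-0.6,0],[0.2,-0.6,0],[0.2,-0.6,0],[0.2,-0.6,0],[0.2,-0.6,0],[0.2,-0.6,0],[0.11,-0.42,0],[0,-0.2,0],[0,0,0],[0,0,0]]' --turn '[[0,0,0],[0,0,0],[0,0,0],[0,0,0],[0,0,0],[0,0,0],[0,0,0],[0,0,0],[0,0,0],[0,0,0],[0,0,0],[0,0,0],[0,0,0],[0,0,0],[0,0,0],[0,0,0],[0,0,0],[0,0,0],[0,0,0]]' --hand '[-1,-1,-1,-1,-1,-1,-1,-1,-1,-1,-1,-1,-1,-1,-1,-1,-1,-1,-1]'

```text
time_s: 9.25
tool_pos: [453.0, -137.6, 165.3]
orientation: [0.035, 0.999, 0.0, -0.0]
ft_force: [-0.3, 0.3, -2.9]
opening: 24.0
gripper_force: 30.0
```

```bash
python3 - <<'E'
from h import *
to((453.2,-137.8,165),86)
ims=[]
for c in["scene","side","wrist"]:
    s=env.snapshot(c);W=cloud(s);np.save("s_"+c,W)
    for n,b in dict(spn=(320,590,-200,-100,168,182),prong=(505,590,-200,-100,168,182),tang=(500,570,-190,-110,119,130),pl=(320,640,-230,-40,8,16),handle=(560,640,-110,-50,105,140)).items():
        Q=sel(W,*b)
        if len(Q)>4: print(c,n,len(Q),rect(Q),np.median(Q,0).round(1))
    im=s["pixels"][...,::-1]
    im=im if c=="wrist" else (im[150:390,150:470] if c=="scene" else im[160:400,160:480])
    ims.append(cv2.resize(im,(400,300)))
cv2.imwrite("pics/m2.png",np.vstack([np.hstack(ims[:2]),np.hstack([ims[2],ims[2]*0])]))
E
```

```text
t 9.25 tcp [ 453.  -137.6  165.3] ydeg 85.99 open 24.0 F [-0.3  0.3 -2.9] j [-0.43  0.36  1.99  0.    0.78 -1.94]
turn norm total -0.0001 shift norm total (after turn) [-0.007 -0.007  0.01 ]
scene spn 564 (array([ 483.7, -139.3]), array([144.4,  68. ]), -4.37) [ 497.6 -138.3  176.6]
scene prong 217 (array([ 529.8, -142.8]), array([67.9, 52.4]), 86.15) [ 532.  -125.1  176.3]
scene tang 149 (array([ 529.1, -142.1]), array([47.9, 33.7]), -2.94) [ 531.7 -140.5  123.3]
scene pl 1745 (array([ 469., -136.]), array([272.7, 151.5]), -5.17) [ 451.6 -164.8   11.6]
scene handle 69 (array([603.8, -76.2]), array([18.8, 16. ]), -39.14) [606.9 -78.6 124.4]
side spn 970 (array([ 441.8, -142.7]), array([225.7,  72.9]), -0.16) [ 422.3 -140.7  176.8]
side prong 348 (array([ 529.4, -142.5]), array([73.2, 48.8]), 88.22) [ 529.3 -161.3  176.6]
side tang 208 (array([ 526.9, -145.8]), array([46.4, 32. ]), -4.58) [ 526.3 -148.7  124. ]
side pl 3504 (array([ 467.5, -136.9]), array([270.2, 154.3]), -4.88) [ 434.2 -158.3   12.5]
side handle 94 (array([603.4, -77.4]), array([18.5, 16.8]), 33.64) [601.  -81.1 122.8]
wrist spn 27380 (array([ 419.7, -134.9]), array([160.2,  41.5]), -3.57) [ 401.1 -133.5  176.2]
wrist pl 25471 (array([ 431.4, -132.8]), array([196.7, 149.8]), -5.16) [ 418.  -156.2   10.8]
```

View pics/m2.png

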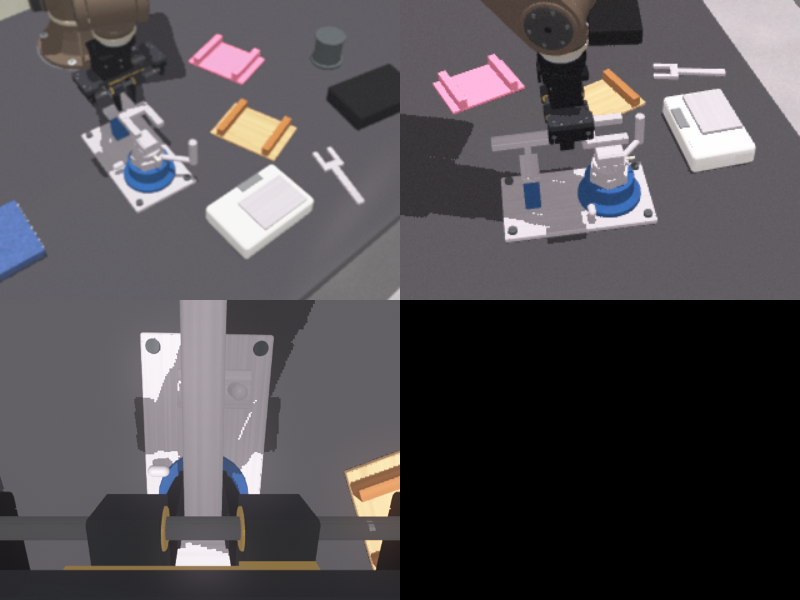

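The picture shows the spanner held level over the jack, jaws above the tang (m2 upper right ~(600,130)). The jaw–tang offset is about 1 mm, so I'll lower slowly.

Call:
jog_arm --translation '[[0.016,-0.016,0.3],[0,0,0.4],[0,0,0.4],[0,0,0.2],[0,0,0.1],[0,0,0.1],[0,0,0.1],[0,0,0.1],[0,0,0.1],[0,0,0]]' --turn '[[0,0,0],[0,0,0],[0,0,0],[0,0,0],[0,0,0],[0,0,0],[0,0,0],[0,0,0],[0,0,0],[0,0,0]]' --hand '[-1,-1,-1,-1,-1,-1,-1,-1,-1,-1]'

```text
time_s: 10.4
tool_pos: [452.5, -138.1, 111.1]
orientation: [0.035, 0.999, 0.0, -0.0]
ft_force: [0.4, 2.7, -3.8]
opening: 23.6
gripper_force: 30.0
```

Call:
jog_arm --translation '[[0,0.015,0.06],[0,0.01,0.06],[0,0,0.06],[0,0,0.05],[0,0,0.05],[0,0,0.03],[0,0,0]]' --turn '[[0,0,0],[0,0,0],[0,0,0],[0,0,0],[0,0,0],[0,0,0],[0,0,0]]' --hand '[-1,-1,-1,-1,-1,-1,-1]'

```text
time_s: 11.1
tool_pos: [452.6, -137.5, 101.9]
orientation: [0.035, 0.999, 0.0, -0.0]
ft_force: [0.3, 0.3, -4.0]
opening: 24.1
gripper_force: 30.0
```

Call:
jog_arm --translation '[[0,0,0],[0,0,0],[0,0,0],[0,0,0],[0,0,0],[0,0,0],[0,0,0],[0,0,0],[0,0,-0.2],[0,0,-0.5],[0,0,-0.7],[0,0,-0.7],[0,0,-0.7],[0,0,-0.7]]' --turn '[[0,0,0],[0,0,0],[0,0,0],[0,0,0],[0,0,0],[0,0,0],[0,0,0],[0,0,0],[0,0,0],[0,0,0],[0,0,0],[0,0,0],[0,0,0],[0,0,0]]' --hand '[0.2,0.2,0.2,0.2,0.2,0.2,0.2,0.2,0.2,0.2,0.2,0.2,0.2,0.2]'

```text
time_s: 12.5
tool_pos: [452.5, -137.4, 208.4]
orientation: [0.035, 0.999, -0.0, 0.0]
ft_force: [0.1, 0.2, -0.3]
opening: 57.2
gripper_force: 0.0
```

Call:
jog_arm --translation '[[0,0,0],[0,0,0],[0,0,0],[0,0,0],[0,0,0],[0,0,0],[0,0,0],[-0.512,-0.178,0],[-0.512,-0.178,0],[-0.512,-0.178,0],[-0.512,-0.178,0],[-0.512,-0.178,0],[-0.512,-0.178,0],[-0.512,-0.178,0],[-0.512,-0.178,0],[-0.512,-0.178,0],[-0.512,-0.178,0],[0,0,0],[0,0,0]]' --turn '[[0,0,-0.0357],[0,0,-0.0357],[0,0,-0.0357],[0,0,-0.0357],[0,0,-0.0357],[0,0,-0.0357],[0,0,-0.0357],[0,0,0],[0,0,0],[0,0,0],[0,0,0],[0,0,0],[0,0,0],[0,0,0],[0,0,0],[0,0,0],[0,0,0],[0,0,0],[0,0,0]]' --hand '[0.2,0.2,0.2,0.2,0.2,0.2,0.2,0.2,0.2,0.2,0.2,0.2,0,0,-0.1,-0.1,-0.1,-0.1,-0.1]'

```text
time_s: 14.4
tool_pos: [606.7, -72.3, 205.2]
orientation: [-0.346, 0.938, -0.004, -0.004]
ft_force: [-0.9, -0.3, -0.1]
opening: 42.9
gripper_force: 0.0
```

```bash
python3 - <<'E'
from h import *
to((603.5,-77,110),131)
ims=[]
for c in["scene","side","wrist"]:
    s=env.snapshot(c);W=cloud(s);np.save("s_"+c,W)
    for n,b in dict(spn=(320,580,-220,-80,109,119),tang=(500,570,-190,-110,120,130),pin=(360,430,-170,-60,122,142),handle=(560,640,-110,-50,120,140)).items():
        Q=sel(W,*b)
        if len(Q)>4: print(c,n,len(Q),rect(Q),np.median(Q,0).round(1))
    im=s["pixels"][...,::-1]
    im=im if c=="wrist" else (im[200:350,180:380] if c=="scene" else im[220:370,220:420])
    ims.append(cv2.resize(im,(400,300)))
cv2.imwrite("pics/m3.png",np.vstack([np.hstack(ims[:2]),np.hstack([ims[2],ims[2]*0])]))
E
```

```text
t 14.4 tcp [606.7 -72.3 205.2] ydeg 130.53 open 42.9 F [-0.9 -0.3 -0.1] j [-0.22  0.5   1.62 -0.01  1.03 -2.49]
turn norm total -0.0026 shift norm total (after turn) [ 0.153 -0.036  3.175]
scene spn 700 (array([ 442. , -135.8]), array([230.3,  67.8]), -4.37) [ 480.  -137.7  113.5]
scene tang 164 (array([ 527.7, -141.7]), array([47.2, 34.5]), -7.12) [ 528.9 -142.   123.5]
scene pin 21 (array([ 391.5, -108.3]), array([13.6,  7. ]), 30.34) [ 394.1 -107.8  129.5]
scene handle 43 (array([604., -76.]), array([15.5, 13.6]), 50.58) [605.4 -77.8 128.4]
side spn 1175 (array([ 441. , -137.1]), array([223.6,  72.3]), -4.18) [ 464.5 -140.2  114.2]
side tang 237 (array([ 527.3, -143.3]), array([46. , 34.7]), -3.95) [ 527.1 -145.9  124.1]
side pin 37 (array([ 389.8, -107.8]), array([13.3, 11.3]), 81.37) [ 389.7 -109.5  131.7]
side handle 57 (array([602.1, -78. ]), array([17.2, 16.8]), 32.88) [601.6 -79.2 128.9]
wrist spn 9091 (array([ 510.6, -141.4]), array([85.3, 67.2]), -4.22) [ 509.2 -129.   112.8]
wrist tang 5292 (array([ 527.4, -141.4]), array([46. , 33.6]), -3.71) [ 526.9 -141.6  122.8]
wrist handle 734 (array([602.9, -76.1]), array([17.7, 16.9]), 39.5) [601.8 -76.7 128.6]
```

View pics/m3.png

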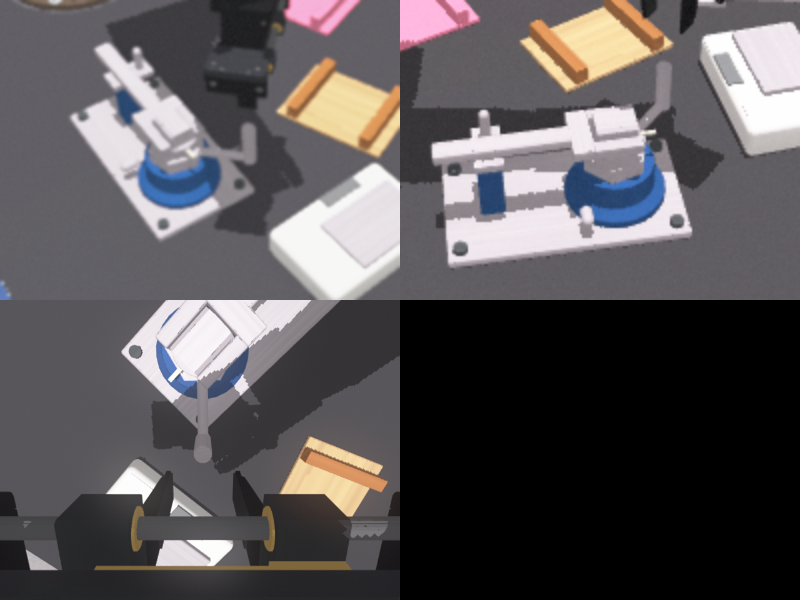

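Spanner is seated with its handle beside the pin (m3 upper right). Nut handle is at about (603.3, -76.7). Next I'll lower the fingers around it.

Call:
jog_arm --translation '[[0,0,0],[0.175,-0.061,0],[0,0,0.4],[0,0,0.5],[0,0,0.5],[0,0,0.5],[0,0,0.5],[0,0,0.4],[0,0,0.37],[0,0,0]]' --turn '[[0,0,0.042],[0,0,0],[0,0,0],[0,0,0],[0,0,0],[0,0,0],[0,0,0],[0,0,0],[0,0,0],[0,0,0]]' --hand '[-0.1,-0.1,-0.1,-0.1,-0.1,-0.1,-0.1,-0.1,-0.1,-0.1]'

```text
time_s: 15.55
tool_pos: [602.0, -78.0, 109.0]
orientation: [-0.284, 0.959, -0.004, -0.004]
ft_force: [0.2, 0.6, 0.0]
opening: 42.8
gripper_force: 0.0
```

```bash
cat > arc.py <<'E'
import sys
from h import *
# plan: rows going from present TCP to arc targets, tool turn per row
t,q,y,o=pose();print(t.round(1),y.round(2),o["opening"],np.round(o["ft_force"],1),np.round(o["joints"],2))
A=np.array([527.7,-142.8]);rad=100
v=t[:2]-A;print("ang",np.degrees(np.arctan2(v[1],v[0])),"r",np.hypot(*v))
E
python3 arc.py
```

```text
[602. -78. 109.] 122.98 42.757852243469095 [0.2 0.6 0. ] [-0.23  0.61  1.72 -0.01  0.82 -2.37]
ang 41.0742224530837 r 98.55418383199537
```

Call:
jog_arm --translation '[[0,0,0],[0,0,0],[0,0,0],[-0.016,-0.233,0],[-0.016,-0.233,0],[0.008,-0.2325,0],[0.008,-0.2325,0],[0.008,-0.2325,0],[0.008,-0.2325,0],[0,0,0]]' --turn '[[0,0,0],[0,0,0],[0,0,0],[0,0,0],[0,0,0],[0,0,0.0222],[0,0,0.0222],[0,0,0.0222],[0,0,0.0222],[0,0,0]]' --hand '[-0.45,-0.45,-0.45,-0.45,-0.45,-0.45,-0.45,-0.45,-0.45,-0.45]'

```text
time_s: 16.55
tool_pos: [623.3, -115.5, 111.0]
orientation: [-0.147, 0.989, -0.005, -0.003]
ft_force: [-0.3, -0.0, 1.1]
opening: 25.9
gripper_force: 0.0
```

```bash
cat > chk.py <<'E'
from h import *
exec(open("arc.py").read())
for c in["scene","side"]:
    s=env.snapshot(c);W=cloud(s)
    for n,b in dict(spn=(320,562,-220,-80,109,119),tang=(500,562,-190,-110,120,130)).items():
        Q=sel(W,*b)
        if len(Q)>4: print(c,n,len(Q),rect(Q),np.median(Q,0).round(1))
E
python3 chk.py
```

```text
[ 623.3 -115.5  111. ] 106.85 25.925939581242265 [-0.3 -0.   1.1] [-0.28  0.63  1.65 -0.01  0.86 -2.14]
ang 15.948828589199834 r 99.38934991520887
scene spn 600 (array([ 442.6, -131.1]), array([224.9,  66.6]), -7.38) [ 463.7 -130.7  113.5]
scene tang 108 (array([ 519.6, -140.2]), array([34.5, 34.3]), -6.33) [ 520.8 -140.6  123.3]
side spn 1170 (array([ 442.2, -132.9]), array([223.2,  71.7]), -6.7) [ 463.9 -132.6  114.2]
side tang 230 (array([ 527.6, -143.9]), array([45.2, 36.5]), -14.03) [ 527.7 -145.   124. ]
```

Call:
jog_arm --translation '[[0.008,-0.2325,0],[0.008,-0.2325,0],[0.008,-0.2325,0],[0.008,-0.2325,0],[0.008,-0.2325,0],[0.008,-0.2325,0],[0.008,-0.2325,0],[0.008,-0.2325,0],[0.008,-0.2325,0],[0,0,0]]' --turn '[[0,0,0.0222],[0,0,0.0222],[0,0,0.0222],[0,0,0.0222],[0,0,0.0222],[0,0,0.0222],[0,0,0.0222],[0,0,0.0222],[0,0,0.0222],[0,0,0]]' --hand '[-0.45,-0.45,-0.45,-0.45,-0.45,-0.45,-0.45,-0.45,-0.45,-0.45]'

```text
time_s: 17.65
tool_pos: [621.5, -176.5, 111.3]
orientation: [0.165, 0.986, -0.005, -0.002]
ft_force: [-0.5, -0.2, 0.7]
opening: 26.1
gripper_force: 0.0
```

```bash
python3 chk.py
```

```text
[ 621.5 -176.5  111.3] 71.0 26.074239749582862 [-0.5 -0.2  0.7] [-0.37  0.65  1.61 -0.01  0.88 -1.6 ]
ang -19.77797420332764 r 99.68562115643513
scene spn 130 (array([ 409.2, -139.9]), array([169.5,  19.5]), -16.39) [ 373.8 -130.6  113.1]
side spn 1177 (array([ 442.1, -132. ]), array([223.2,  71.8]), -7.12) [ 464.1 -132.3  114.1]
side tang 234 (array([ 526.8, -144.5]), array([45.8, 35.9]), -10.03) [ 526.5 -145.3  123.9]
```

Call:
jog_arm --translation '[[0.008,-0.2325,0],[0.008,-0.2325,0],[0.008,-0.2325,0],[0.008,-0.2325,0],[0.003,-0.1163,0],[0,0,0]]' --turn '[[0,0,0.0222],[0,0,0.0222],[0,0,0.0222],[0,0,0.0222],[0,0,0.0111],[0,0,0]]' --hand '[-0.45,-0.45,-0.45,-0.45,-0.45,-0.45]'

```text
time_s: 18.35
tool_pos: [607.1, -203.9, 111.9]
orientation: [0.317, 0.949, -0.005, -0.0]
ft_force: [0.5, 0.4, -0.5]
opening: 25.9
gripper_force: 0.2
```

Call:
jog_arm --translation '[[0.002,-0.07,0],[0.002,-0.07,0],[0,0,0]]' --turn '[[0,0,0.0067],[0,0,0.0067],[0,0,0]]' --hand '[-0.45,-0.45,-0.45]'

```text
time_s: 18.65
tool_pos: [604.4, -207.2, 111.9]
orientation: [0.337, 0.941, -0.005, -0.0]
ft_force: [0.4, 1.7, -0.5]
opening: 26.1
gripper_force: 1.0
```

Call:
jog_arm --translation '[[0,-0.05,0],[0,-0.05,0],[0,0,0]]' --turn '[[0,0,0.004],[0,0,0.004],[0,0,0]]' --hand '[-0.45,-0.45,-0.45]'

```text
time_s: 18.95
tool_pos: [602.4, -209.6, 111.9]
orientation: [0.349, 0.937, -0.005, -0.0]
ft_force: [0.3, 2.1, -1.1]
opening: 26.3
gripper_force: 0.9
```

Call:
jog_arm --translation '[[0,-0.04,0],[0,-0.04,0],[0,0,0]]' --turn '[[0,0,0],[0,0,0],[0,0,0]]' --hand '[-0.45,-0.45,-0.45]'

```text
time_s: 19.25
tool_pos: [601.1, -211.3, 111.9]
orientation: [0.349, 0.937, -0.005, -0.0]
ft_force: [3.6, 3.8, -1.7]
opening: 26.2
gripper_force: 2.0
```

```bash
cat > chk2.py <<'E'
from h import *
exec(open("chk.py").read())
for c in ["scene","side"]:
    s=env.snapshot(c);W=cloud(s)
    Q=sel(W,580,630,-225,-180,120,134);print(c,"handle",len(Q),rect(Q) if len(Q)>3 else "")
print(np.round(env.observe()["joint_torque"],1))
E
python3 chk2.py
```

```text
[ 601.1 -211.3  111.9] 49.15 26.19015494247805 [ 3.6  3.8 -1.7] [-0.44  0.64  1.64 -0.01  0.87 -1.29]
ang -43.053618648236395 r 100.40385761932852
scene spn 41 (array([ 448.7, -121.5]), array([222.9,  65.1]), -12.84) [ 511.3 -112.8  113.2]
scene tang 11 (array([ 513.9, -127.1]), array([10.9,  8.7]), -10.8) [ 513.4 -126.6  123.3]
side spn 1122 (array([ 442.1, -129.9]), array([222.3,  70.2]), -8.38) [ 462.4 -132.1  114.1]
side tang 230 (array([ 527.4, -142.9]), array([45.6, 35.1]), -12.18) [ 527.6 -145.6  124.3]
scene handle 60 (array([ 604.7, -209.4]), array([37.9, 17.4]), 38.33)
side handle 6 (array([ 617.8, -207.2]), array([2.8, 2.3]), 74.96)
[ -2.1 -67.2 -20.8  -0.7   0.6  -0. ]
```

```bash
python3 - <<'E'
from h import *
def tang(W,b=(500,562,-190,-105,122,127)):
    Q=sel(W,*b)[:,:2];Q=Q[np.hypot(*(Q-np.array([527.7,-143.3])).T)<27]
    c=Q.mean(0);w,v=np.linalg.eigh(np.cov((Q-c).T));a=np.degrees(np.arctan2(v[1,1],v[0,1]));return (a+90)%180-90
for f in["side.npy","s_side.npy","scene.npy","s_scene.npy"]:print(f,tang(np.load(f)).round(1))
L=[];
for i in range(3):
    s=env.snapshot("side");L.append(tang(cloud(s)))
print("now side",np.round(L,1))
s=env.snapshot("side");save(s,"w3")
a=s["pixels"][235:365,225:400][...,::-1]
b=np.load("side_px.npy")[235:365,225:400][...,::-1]
cv2.imwrite("pics/m4.png",np.vstack([cv2.resize(x,None,fx=2.3*1,fy=2.3,interpolation=cv2.INTER_CUBIC) for x in(b,a)]))
E
```

```text
side.npy -1.3
s_side.npy -1.8
scene.npy -4.5
s_scene.npy 0.3
now side [ -8.6  -5.  -10. ]
```

View pics/m4.png

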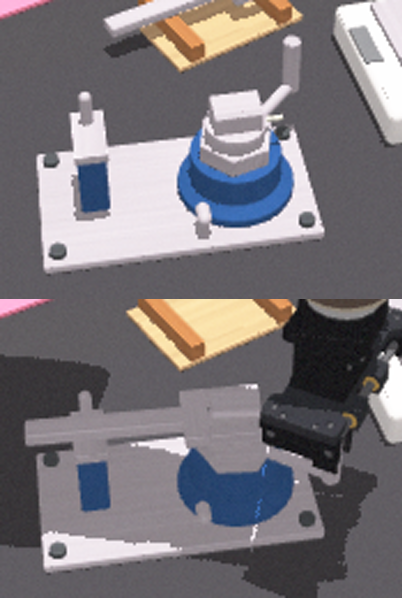

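Call:
jog_arm --translation '[[0,-0.03,0],[0,-0.03,0],[0,0,0],[0,0,0]]' --turn '[[0,0,0],[0,0,0],[0,0,0],[0,0,0]]' --hand '[-0.45,-0.45,-0.45,-0.45]'

```text
time_s: 20.05
tool_pos: [600.5, -212.1, 112.0]
orientation: [0.349, 0.937, -0.005, 0.0]
ft_force: [9.3, 7.0, -4.2]
opening: 26.3
gripper_force: 5.1
```

```bash
python3 chk2.py
```

```text
[ 600.5 -212.1  112. ] 49.14 26.252888212173534 [ 9.3  7.  -4.2] [-0.44  0.64  1.64 -0.01  0.86 -1.29]
ang -43.568239375317404 r 100.47762226122873
scene spn 42 (array([ 526.4, -114.3]), array([68.5, 20.6]), -15.3) [ 511.1 -112.2  113.2]
scene tang 13 (array([ 513.1, -129.4]), array([9.9, 9.2]), 73.83) [ 512.4 -127.4  123.9]
side spn 1149 (array([ 442.3, -129. ]), array([222.6,  73.2]), -8.58) [ 463.2 -132.6  114.2]
side tang 234 (array([ 526.9, -143.2]), array([43.6, 33.5]), -14.09) [ 526.5 -145.1  124.2]
scene handle 60 (array([ 604.1, -208.8]), array([35.4, 20.4]), 47.38)
side handle 6 (array([ 616.4, -209. ]), array([4.1, 2.4]), -69.67)
[ -5.5 -68.  -19.9  -1.9   1.3  -0. ]
```

Call:
jog_arm --translation '[[0,0.09,0],[0,0.09,0],[0,0,0],[0,0,-0.4],[0,0,-0.7],[0,0,-0.8],[0,0,-0.8],[0,0,-0.8],[0,0,0]]' --turn '[[0,0,0],[0,0,0],[0,0,0],[0,0,0],[0,0,0],[0,0,0],[0,0,0],[0,0,0],[0,0,0]]' --hand '[-0.45,-0.45,-0.4,-0.4,-0.4,0.2,0.2,0.2,0.2]'

```text
time_s: 21.15
tool_pos: [604.6, -208.1, 221.2]
orientation: [0.349, 0.937, -0.006, 0.003]
ft_force: [0.2, 0.5, -0.5]
opening: 54.3
gripper_force: 0.0
```

```bash
python3 - <<'E'
from h import *
to((453,-134,210),82)
for c in["scene","side"]:
    s=env.snapshot(c);W=cloud(s)
    for n,b in dict(spn=(320,562,-220,-80,109,119),tang=(500,562,-190,-110,120,130),handle=(560,640,-240,-50,120,134)).items():
        Q=sel(W,*b)
        if len(Q)>4:
            r=rect(Q);print(c,n,len(Q),r)
            if n=="handle":v=r[0]-np.array([527.7,-142.8]);print("ang",np.degrees(np.arctan2(v[1],v[0])))
E
```

```text
t 21.15 tcp [ 604.6 -208.1  221.2] ydeg 49.15 open 54.3 F [ 0.2  0.5 -0.5] j [-0.43  0.52  1.53 -0.01  1.09 -1.28]
turn norm total -0.1825 shift norm total (after turn) [5.348 1.748 0.336]
scene spn 369 (array([ 489.8, -136.6]), array([135.9,  67.3]), -6.94)
scene tang 130 (array([ 526.7, -141.2]), array([50. , 34.7]), -12.79)
scene handle 43 (array([ 603.4, -207.6]), array([16.6, 15.5]), 3.35)
ang -40.56387496195222
side spn 1164 (array([ 442.2, -131.5]), array([223.,  72.]), -7.21)
side tang 235 (array([ 527.5, -144.1]), array([45.5, 35. ]), -13.28)
side handle 67 (array([ 601.3, -208.5]), array([16.9, 16.6]), 29.59)
ang -41.75411108517512
```

Call:
jog_arm --translation '[[0,0,0],[0,0,0],[0,0,0],[0,0,0],[0,0,0],[0.53,0.187,0],[0.53,0.187,0],[0.53,0.187,0],[0.53,0.187,0],[0.53,0.187,0],[0.53,0.187,0],[0.53,0.187,0],[0.53,0.187,0],[0.53,0.187,0],[0.53,0.187,0],[0,0,0],[0,0,0]]' --turn '[[0,0,-0.0375],[0,0,-0.0375],[0,0,-0.0375],[0,0,-0.0375],[0,0,-0.0375],[0,0,0],[0,0,0],[0,0,0],[0,0,0],[0,0,0],[0,0,0],[0,0,0],[0,0,0],[0,0,0],[0,0,0],[0,0,0],[0,0,0]]' --hand '[0.2,0.2,0.2,0.2,0.2,0.2,0.2,0.2,0.2,0.2,0.2,0.2,0.2,0.2,0.2,0.2,0.2]'

```text
time_s: 22.95
tool_pos: [453.0, -132.4, 216.6]
orientation: [0.062, 0.998, -0.005, -0.002]
ft_force: [-0.4, -0.2, -0.0]
opening: 57.1
gripper_force: 0.0
```

```bash
python3 - <<'E'
from h import *
to((453.6,-132.9,102),82.9)
t,q,y,o=pose(); print("z axis",q[:,2].round(4),"tilt rotvec tool frame/180deg",(np.cross(q[:,2],[0,0,-1])@q/np.pi).round(4))
s=env.snapshot("wrist");W=cloud(s)
Q=sel(W,320,560,-180,-80,109,118)
print(len(Q),rect(Q)); Q=Q[(Q[:,0]>380)&(Q[:,0]<450)];p=np.polyfit(Q[:,0],Q[:,1],1);print(np.degrees(np.arctan(p[0])),"y at 453.6",np.polyval(p,453.6))
E
```

```text
t 22.95 tcp [ 453.  -132.4  216.6] ydeg 82.9 open 57.1 F [-0.4 -0.2 -0. ] j [-0.42  0.29  1.94 -0.01  0.92 -1.86]
turn norm total 0.0 shift norm total (after turn) [-0.033  0.024  3.819]
z axis [-0.0045 -0.0098 -0.9999] tilt rotvec tool frame/180deg [-0.0033 -0.001   0.    ]
14313 (array([ 430.6, -129.2]), array([202.2,  67.1]), -7.3)
-7.612787057347585 y at 453.6 -132.32790242693437
```

Call:
jog_arm --translation '[[0,0,0],[-0.02,0.01,0.4],[0,0,0.6],[0,0,0.6],[0,0,0.6],[0,0,0.6],[0,0,0.5],[0,0,0.3],[0,0,0.22],[0,0,0],[0,0,0],[0,0,0],[0,0,0],[0,0,0],[0,0,0],[0,0,0],[0,0,0]]' --turn '[[-0.0033,-0.001,0],[0,0,0],[0,0,0],[0,0,0],[0,0,0],[0,0,0],[0,0,0],[0,0,0],[0,0,0],[0,0,0],[0,0,0],[0,0,0],[0,0,0],[0,0,0],[0,0,0],[0,0,0],[0,0,0]]' --hand '[0.2,0.2,0.2,0.2,0.2,0.2,0.2,0.2,0.2,0.2,-1,-1,-1,-1,-1,-1,-1]'

```text
time_s: 24.7
tool_pos: [453.7, -132.3, 102.4]
orientation: [0.062, 0.998, -0.0, 0.0]
ft_force: [-1.2, -5.2, 3.6]
opening: 23.7
gripper_force: 30.0
```

Call:
jog_arm --translation '[[0,-0.02,0],[0,-0.01,-0.05],[0,0,-0.1],[0,0,-0.15],[0,0,-0.2],[0,0,-0.2],[0,0,-0.2],[0,0,-0.3],[0,0,-0.4],[0,0,-0.5],[0,0,0]]' --turn '[[0,0,0],[0,0,0],[0,0,0],[0,0,0],[0,0,0],[0,0,0],[0,0,0],[0,0,0],[0,0,0],[0,0,0],[0,0,0]]' --hand '[-1,-1,-1,-1,-1,-1,-1,-1,-1,-1,-1]'

```text
time_s: 25.8
tool_pos: [454.1, -133.2, 167.1]
orientation: [0.062, 0.998, -0.001, 0.002]
ft_force: [-0.1, 0.3, -3.7]
opening: 23.7
gripper_force: 30.0
```

```bash
python3 - <<'E'
from h import *
# toolrest centre (573.6,130.4) yaw 18.9
to((573,130.5,165),82.9)
to((573,130.5,165),108.5)
E
```

```text
t 25.8 tcp [ 454.1 -133.2  167.1] ydeg 82.9 open 23.7 F [-0.1  0.3 -3.7] j [-0.43  0.36  1.99  0.    0.78 -1.87]
turn norm total 0.0 shift norm total (after turn) [-2.847  9.213  0.069]
t 25.8 tcp [ 454.1 -133.2  167.1] ydeg 82.9 open 23.7 F [-0.1  0.3 -3.7] j [-0.43  0.36  1.99  0.    0.78 -1.87]
turn norm total -0.1422 shift norm total (after turn) [-6.548  7.079  0.069]
```

Call:
jog_arm --translation '[[-0.08,0.25,0],[-0.17,0.54,0],[-0.17,0.54,0],[-0.17,0.54,0],[-0.17,0.54,0],[-0.17,0.54,0],[-0.17,0.54,0],[-0.17,0.54,0],[-0.17,0.54,0],[-0.17,0.54,0],[-0.17,0.54,0],[-0.17,0.54,0],[-0.17,0.54,0],[-0.17,0.54,0],[-0.17,0.54,0],[-0.17,0.54,0],[-0.17,0.54,0],[-0.05,0.32,0],[0,0,0]]' --turn '[[0,0,0],[0,0,0],[0,0,0],[0,0,0],[0,0,0],[0,0,0],[0,0,0],[0,0,0],[0,0,0],[0,0,0],[0,0,0],[0,0,0],[0,0,0],[0,0,0],[0,0,0],[0,0,0],[0,0,0],[0,0,0],[0,0,0]]' --hand '[-1,-1,-1,-1,-1,-1,-1,-1,-1,-1,-1,-1,-1,-1,-1,-1,-1,-1,-1]'

```text
time_s: 27.7
tool_pos: [572.6, 132.0, 165.0]
orientation: [0.061, 0.998, 0.0, 0.0]
ft_force: [-0.7, -0.4, -3.4]
opening: 23.8
gripper_force: 30.0
```

Call:
jog_arm --translation '[[0,0,0],[0,0,0],[0,0,0],[0,0,0],[0,0,0.5],[0,0,0.7],[0,0,0.7],[0,0,0.7],[0,0,0.5],[0,0,0.4],[0,0,0]]' --turn '[[0,0,-0.0356],[0,0,-0.0356],[0,0,-0.0356],[0,0,-0.0356],[0,0,0],[0,0,0],[0,0,0],[0,0,0],[0,0,0],[0,0,0],[0,0,0]]' --hand '[-1,-1,-1,-1,-1,-1,-1,-1,-1,-1,-1]'

```text
time_s: 28.8
tool_pos: [571.7, 130.3, 59.0]
orientation: [-0.161, 0.987, 0.0, -0.001]
ft_force: [0.4, 0.5, -3.2]
opening: 23.7
gripper_force: 30.0
```

```bash
python3 - <<'E'
from h import *
to((571,130,32.5),108.5)
t,q,y,o=pose(); print("tilt corr",(np.cross(q[:,2],[0,0,-1])@q/np.pi).round(4))
for c in["scene","side"]:
    W=cloud(env.snapshot(c));z=t[2]+12
    Q=sel(W,430,690,20,240,z-5,z+5);print(c,z,len(Q),rect(Q))
E
```

```text
t 28.8 tcp [571.7 130.3  59. ] ydeg 108.51 open 23.7 F [ 0.4  0.5 -3.2] j [ 0.11  0.65  1.8  -0.    0.69 -1.78]
turn norm total 0.0001 shift norm total (after turn) [ 0.024 -0.002  0.882]
tilt corr [ 0.0001 -0.0007 -0.    ]
scene 70.95841590979748 442 (array([561.2, 125.5]), array([224.1,  72.3]), 19.51)
side 70.95841590979748 459 (array([563.9, 120.3]), array([226.9,  47.4]), 10.05)
```

Well aligned; lower, release, retreat.

Call:
jog_arm --translation '[[0,0,0.3],[0,0,0.25],[0,0,0.15],[0,0,0.1],[0,0,0.07],[0,0,0],[0,0,0]]' --turn '[[0,0,0],[0,0,0],[0,0,0],[0,0,0],[0,0,0],[0,0,0],[0,0,0]]' --hand '[-1,-1,-1,-1,-1,-1,-1]'

```text
time_s: 29.6
tool_pos: [572.5, 130.8, 34.2]
orientation: [-0.161, 0.987, -0.0, 0.0]
ft_force: [-0.4, 0.3, -3.6]
opening: 23.7
gripper_force: 30.0
```

Call:
jog_arm --translation '[[0,0,0],[0,0,0],[0,0,0],[0,0,0],[0,0,0],[0,0,0],[0,0,0],[0,0,0],[0,0,-0.2],[0,0,-0.4],[0,0,-0.8],[0,0,-0.8],[0,0,-0.8],[0,0,-0.8],[0,0,-0.8],[0,0,-0.8],[0,0,0]]' --turn '[[0,0,0],[0,0,0],[0,0,0],[0,0,0],[0,0,0],[0,0,0],[0,0,0],[0,0,0],[0,0,0],[0,0,0],[0,0,0],[0,0,0],[0,0,0],[0,0,0],[0,0,0],[0,0,0],[0,0,0]]' --hand '[0.3,0.3,0.3,0.3,0.3,0.3,0.3,0.3,0.3,0.3,0.3,0.3,0.3,0.3,0.3,0.3,0.3]'

```text
time_s: 31.3
tool_pos: [573.4, 130.9, 200.2]
orientation: [-0.161, 0.987, -0.0, 0.003]
ft_force: [-0.7, -0.8, 0.6]
opening: 61.8
gripper_force: 0.0
```

```bash
python3 - <<'E'
from h import *
to((571,130,32.5),108.5)
A=np.array([527.7,-142.8]);ims=[]
for c in["wrist","scene","side"]:
    s=env.snapshot(c);W=cloud(s)
    Q=sel(W,430,690,20,240,38,50);print(c,len(Q),rect(Q),np.median(Q,0).round(1))
    Q=sel(W,430,690,20,240,5,11);print(" base",len(Q),rect(Q))
    Q=sel(W,500,562,-190,-110,120,130)
    if len(Q)>9: print(" tang",rect(Q))
    Q=sel(W,560,640,-240,-50,120,134)
    if len(Q)>9: v=rect(Q)[0]-A;print(" handle",np.degrees(np.arctan2(v[1],v[0])))
    im=s["pixels"][...,::-1]
    ims.append(cv2.resize(im if c=="wrist" else im[160:400,180:500],(400,300)))
cv2.imwrite("pics/m5.png",np.vstack([np.hstack(ims[:2]),np.hstack([ims[2],ims[2]*0])]))
E
```

```text
t 31.3 tcp [573.4 130.9 200.2] ydeg 108.54 open 61.8 F [-0.7 -0.8  0.6] j [ 0.11  0.47  1.69 -0.    0.98 -1.78]
turn norm total 0.0002 shift norm total (after turn) [1.21e-01 4.00e-03 5.59e+00]
wrist 10886 (array([561.3, 127.5]), array([224.6,  67. ]), 18.43) [569.  124.1  42.6]
 base 13794 (array([551.7, 161.4]), array([193.3, 190.5]), -70.88)
scene 643 (array([562.1, 126.8]), array([224.5,  72.5]), 19.2) [593.4 126.2  43.5]
 base 677 (array([558.9, 133.1]), array([254.3, 210.2]), 1.14)
 tang (array([ 528., -142.]), array([49.1, 32.9]), -8.74)
 handle -39.5558218402822
side 739 (array([560.5, 129.7]), array([227.1,  74.1]), 15.21) [583.4 122.7  43.7]
 base 812 (array([558.6, 132.7]), array([245. , 208.2]), -0.5)
 tang (array([ 527. , -143.2]), array([45.5, 35.6]), -10.53)
 handle -40.676305441572744
```

View pics/m5.png

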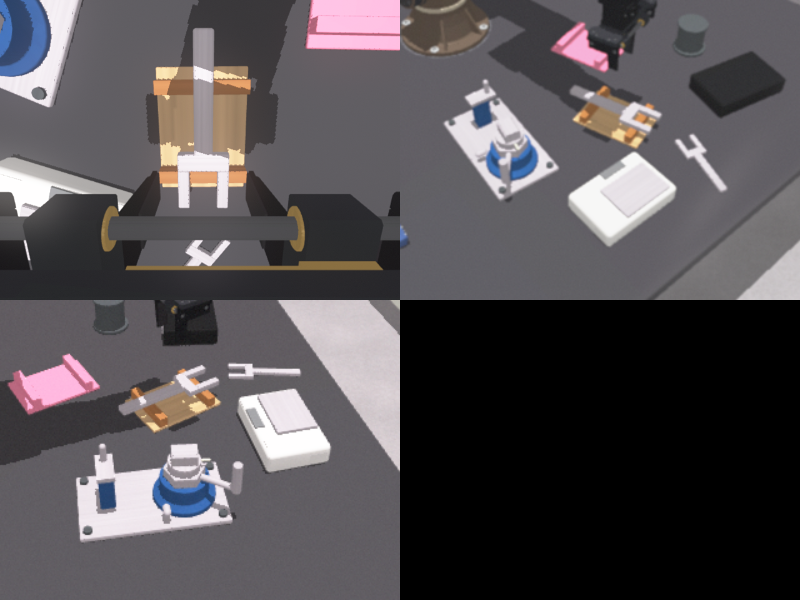

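The final view shows the spanner flat and centred on the tan rest (wrist ~(203,110)), the nut handle swung clockwise, and the gripper clear. Handing in.

```bash
python3 -c "
from plant import env
print(env.job_done())"
```

```text
the job is handed in; nothing more can be done
None
```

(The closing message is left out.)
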